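# Shift the tube rack one row with the hand wheel

### The job

Move the tube rack on by one row: with shut fingers, push the hand wheel of the rack shifter round by its upright handle, clockwise seen from above, through exactly one turn, so that the handle is back where it began, and then move clear. Only push the handle: do not grip it or take it between the fingers, do not push the rack itself, and leave the bottle, tip box, jar and mug standing where they are.

Things in the scene. Friction and masses are not known exactly. Their poses are not given: they have to be found in the camera images.
- wheel (a joint): turning angle of the hand wheel in rad, growing clockwise seen from above; it starts anywhere between 0.2 and 5.4, and a stop at 0 bars going further back. One turn stays clear of the far stop (14). The bearing is stiff and slightly damped (about 2 N at the handle turns it), and the wheel stays where it is left.
- wheel_axis (a point): point on the wheel's vertical axis, level with the top of the rim, 102 mm above the bench. The black rim is a round bar 14 mm thick in a circle of 65 mm mean radius; three level aluminium spokes, 120 degrees apart, join it to the hub (radius 17 mm), which ends 1 mm above the rim.
- shifter: the fixed rack shifter: a grey gearbox under the wheel, 150 x 160 mm (x, y), 68 mm high, and a low track, 130 mm wide, that runs from it along the +y axis to y = 386 mm, at most 47 mm high. Origin: on the bench under the wheel's axis.
- handle: the upright steel handle, a plain cylinder 20 mm in diameter and 50 mm tall that spins freely about its own axis, on the rim where a spoke ends, 65 mm from the wheel's axis. Origin: centre of its foot, 104 mm above the bench, on a flat aluminium boss of radius 13 mm; its top is 154 mm above the bench.
- handle_mid (a point): point on the handle's axis, half-way up, 129 mm above the bench
- rack: aluminium carriage, 115 x 140 mm, with a white rack of 4 x 6 capped tubes, rows 22 mm apart, on the track beside the wheel. Origin: centre of the carriage's underside, 42 mm above the bench; the caps end 68 mm above that (110 mm above the bench). Its y axis points along the track, away from the wheel; a full clockwise turn of the wheel moves it 22 mm that way.
- bottle: loose reagent bottle with a blue cap, 62 mm in diameter, 125 mm tall; origin at the centre of its underside. Not to be moved.
- tipbox: loose white pipette-tip box with a blue lid, 80 x 115 mm (x, y), 59 mm high; origin at the centre of its underside. Not to be moved.
- jar: loose small white jar with a red lid, 58 mm in diameter, 75 mm tall; origin at the centre of its underside. Not to be moved.
- mug: loose white mug, 78 mm in diameter, 90 mm tall, with a handle on its +y side; origin at the centre of its underside. Not to be moved.

How it is judged:
By the outcome, as a careful person would: the job done as asked, in the order asked, and still so for the second after the job is handed in, with the robot touching nothing.
It also fails if it takes over 64 s, if anything falls off the work surface, if the arm or the gripper's body presses on something with over 40 N, if the wrist force passes 120 N, or if a joint passes its speed limit or range.

### The arm

A 6-joint arm with a two-finger parallel gripper is mounted at the origin on the work surface. World frame = base frame: x ahead of the robot, y to its left, z up, the work surface at z = 0. Lengths are in m, angles in rad, forces in N, time in s.
With the tool pointing down it reaches from about 0.25 to 0.725 m from the base axis. Payload 4 kg.
Tool frame: the origin (TCP) lies where the fingers leave the gripper's body, on its centre line; the fingertips stand 73 mm ahead of it and the grasp point (between the pads) lies 54 mm ahead of it (bot.tip_reach is the z of the fingertips in the tool frame, in m); z points along the fingers, x is the direction in which the jaws open and shut, and the axes are right-handed (so a half turn about z gives the same grasp; the last joint's range is limited). The gripper opens to 85 mm and grips with 20 to 120 N. Pads are 22 mm wide; open, the fingers measure 114 mm over their backs; the gripper's body (76 mm by 85 mm) begins 54 mm behind the grasp point. The pads swing forward as they close: fully open they stand 13 mm farther back than shut.
Start: joints at [1.231, 0.241, 0.005, 1.335, 0, 1.571], TCP at [0.167, 0.471, 0.304] pointing down, gripper open.
Joint ranges: [-2.72, 2.72], [-1.05, 1.87], [-1.09, 1.28], [-1.99, 2.15], [-1.42, 1.44], [-3.14, 3.14]. Speed limits (rad/s): [2.79, 2.79, 3.14, 3.14, 3.14, 3.14].

### API

Orientations are given as a unit quaternion [x, y, z, w].
In Python, from workcell import bot, vision, job_done gives the robot as it stands.
- The arm moves only by the tool drive_tool, never from a script. Its argument "steps" is one flat list of numbers, 7 for each row, row after row: the shift along the tool's x, y, z in m, then the turn, a rotation vector about the tool's x, y, z in degrees, then the closure, from -1 (fully open) to 1 (shut). A call has 1 to 8 rows; each row shifts and turns the commanded pose from where the row before left it, along the tool's axes as they then stand; what a row does not reach is not made up. A row lasts 1/12 s, in which the tool goes at most 41.7 mm and 7.16 degrees, less where a joint would pass 70% of its speed; a pose out of reach is approached as far as the arm can. A call is refused whole if a number of a shift passes 0.0417 or a number of a turn 7.16, either way. A call with a gripper value outside its range is refused whole. The fingers move at their own pace and stop on an object; the grip force is fixed at half the most. Time passes only in rows, so rows that do not move let the fingers close. It gives the time, the measured TCP pose, the force and the opening at its end, in the units of the state.
- bot.get_obs(): the state, without advancing time (a new reading comes with each control period).
- vision.camera(name): name is "scene" or "top" or "wrist"; returns (picture, depth): 480x640x3 uint8, red, green, blue; 480x640 float32, m along the optical axis (not along the pixel's ray), 0 where there is no reading.
- vision.camera_model(name): a dict with "mtx" (3x3 intrinsics, pixels), "rvec" (rotation vector, rad) and "tvec" (3), from world to camera coordinates, as OpenCV has them. Camera axes: x right, y down, z forward; pixel columns grow to the right and rows downward; lengths in m; the calibration is good to about 2 mm. A picture is of the moment at which its call begins: read the wrist's pose just before it. camera_model takes no time and is no camera call; for the wrist camera it gives the pose at the moment of the call.
- job_done(): hands the job in, once; it reports no verdict.
The state is a dict: "clock": time; "joint_pos": joint angles; "joint_vel": joint speeds; "tau": joint torques, N m; "eef_pos": TCP position; "tool_rot": TCP orientation; "ft_force": force on the tool from outside, world axes, zero at the start; "ft_torque": the same for the moment, N m; "grip_width": finger opening in m.
Only numpy, scipy, OpenCV 4.12 (cv2) and the standard library are available. Lean on these libraries where they do the work, as an engineer would, in place of code of your own. Each camera call takes 0.05 s, during which the arm holds its last target.

## Working session

There is one attempt and no reset: what is moved stays moved. The work goes in short steps, Python scripts to look and compute and a tool call to move; the robot and the scene stay as the last step left them, time stands still between calls to the robot, and variables do not carry over. Pictures are saved under pics/ and viewed, and the job is handed in when it is done.

Besides the shell and the picture viewer there is one more tool, called as name(argument=value, ...) on one line, values as JSON. drive_tool: Moves the arm, as the interface text tells. Its arguments: {"type":"object","properties":{"steps":{"type":"array"}},"required":["steps"]}

```bash
mkdir -p pics; ls
python3 - <<'E'
from workcell import bot, vision
import cv2
o=bot.get_obs();print(o, bot.tip_reach)
for n in("scene","top"):
    p,d=vision.camera(n);cv2.imwrite(f"pics/{n}0.png",p[:,:,::-1]);import numpy as np;np.save(f"pics/{n}0.npy",d);print(n,vision.camera_model(n))
E
```

```text
pics
{'clock': 0.0, 'joint_pos': array([1.23097022e+00, 2.41421216e-01, 3.73460748e-03, 1.33520162e+00,
       9.44764746e-06, 1.57078423e+00]), 'joint_vel': array([ 0.00152175,  0.00031783, -0.00063532,  0.00147226,  0.00104555,
       -0.00033794]), 'tau': array([ 1.18375327e-03, -3.72319257e+01,  2.52407616e+01,  1.70096022e-02,
        5.63464948e-05, -8.65400295e-06]), 'eef_pos': array([0.16650078, 0.47095805, 0.30301265]), 'tool_rot': array([ 8.16489528e-01,  5.77359296e-01, -8.56743173e-04,  6.00022599e-04]), 'ft_force': array([-0.20813808,  0.71925031, -0.44325676]), 'ft_torque': array([ 0.00278551, -0.0251427 , -0.01737248]), 'grip_width': 0.08521667147104615} 0.0726
scene {'mtx': array([[515.51920336,   0.        , 314.28813771],
       [  0.        , 515.51920336, 244.89513071],
       [  0.        ,   0.        ,   1.        ]]), 'rvec': array([ 1.60471026,  1.68213472, -0.89709544]), 'tvec': array([ 0.10114385, -0.22089677,  1.44031792])}
top {'mtx': array([[534.07086161,   0.        , 326.97177098],
       [  0.        , 534.07086161, 232.52962135],
       [  0.        ,   0.        ,   1.        ]]), 'rvec': array([ 2.15744175, -2.16104333,  0.13973056]), 'tvec': array([-0.07901446,  0.60366968,  1.06733846])}
```

View pics/top0.png

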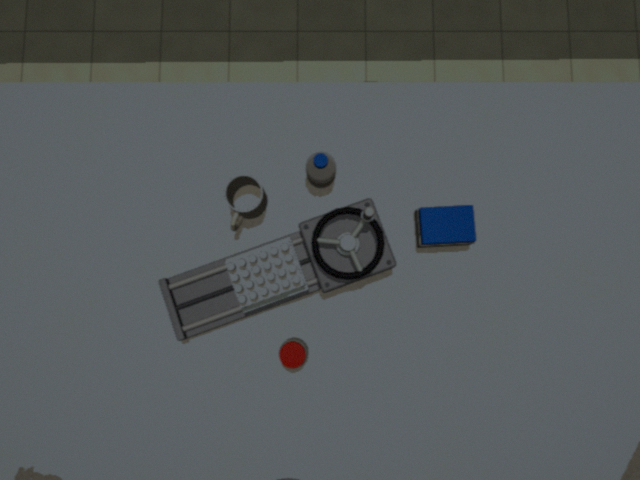

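View pics/scene0.png

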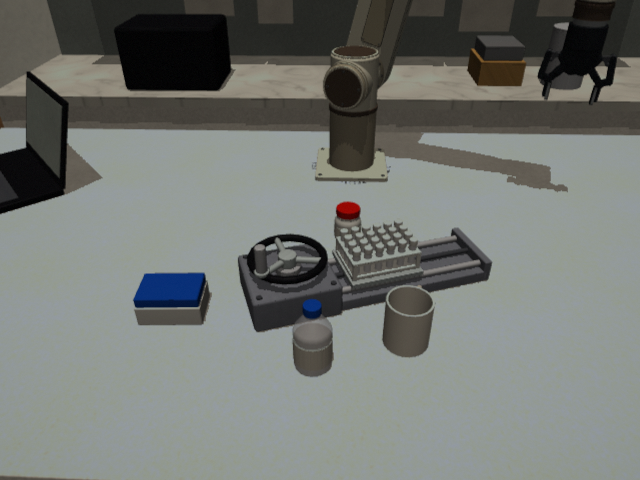

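The top view shows the wheel with its hub near (348,243) and the handle at about (368,212), at the upper right. The bottle cap is at (320,160), the mug at (246,197), the tip box at (447,226) and the jar at (293,354). The scene view shows the handle at (260,258). Next I'll measure them.

```bash
cat > h.py <<'E'
import numpy as np, cv2
from workcell import bot, vision
def ray(n,uv):
    m=vision.camera_model(n);R=cv2.Rodrigues(np.array(m["rvec"]))[0];t=np.array(m["tvec"]).ravel()
    d=np.linalg.inv(m["mtx"])@np.array([uv[0],uv[1],1.]);return -R.T@t,R.T@d
def plane(n,uv,z):
    c,d=ray(n,uv);return c+d*(z-c[2])/d[2]
def cloud(n,d):
    m=vision.camera_model(n);R=cv2.Rodrigues(np.array(m["rvec"]))[0];t=np.array(m["tvec"]).ravel()
    v,u=np.mgrid[:480,:640];p=np.stack([u,v,np.ones_like(u)],-1)@np.linalg.inv(m["mtx"]).T*d[...,None]
    return (p-t)@R
E
python3 - <<'E'
from h import *
p=cv2.imread("pics/top0.png");d=np.load("pics/top0.npy");P=cloud("top",d)
for nm,uv,z in(("hub",(348,243),.103),("handletop",(369,211),.154),("bottle",(320.5,160),.125),("tip",(447,226),.059),("jar",(293,354),.075),("mug",(246,196),.09)):
    print(nm,plane("top",uv,z).round(4), P[int(uv[1]),int(uv[0])].round(4))
# rim
g=p.max(2);m=((g<35)).astype(np.uint8);m[:190]=0;m[290:]=0;m[:,:300]=0;m[:,395:]=0
m&=(P[...,2]>.085).astype(np.uint8)
c=max(cv2.findContours(m,cv2.RETR_EXTERNAL,cv2.CHAIN_APPROX_NONE)[0],key=len)
q=np.array([plane("top",x,.095)[:2] for x in c[:,0]],np.float32)
print("rim",len(q),cv2.minEnclosingCircle(q),cv2.fitEllipse(q))
# handle by depth
h=(P[...,2]>.135)&(P[...,2]<.165);h[:190]=0;h[290:]=0;h[:,:300]=0;h[:,400:]=0
v,u=np.nonzero(h);print("handle px",len(u),u.mean(),v.mean(),u.min(),u.max(),v.min(),v.max(),P[h].mean(0),np.median(P[h],0))
ht=h&(P[...,2]>.150);v,u=np.nonzero(ht);print(len(u),P[ht].mean(0),plane("top",(u.mean(),v.mean()),.154))
# scene
S=cloud("scene",np.load("pics/scene0.npy"))
for z0,z1,nm in((.12,.15,"h"),):
    k=(S[...,2]>z0)&(S[...,2]<z1);k[:225]=0;k[290:]=0;k[:,:235]=0;k[:,285:]=0
    v,u=np.nonzero(k);print(nm,len(u),u.min(),u.max(),v.min(),v.max(),S[k].mean(0))
cv2.imwrite("pics/c1.png",cv2.resize(p[180:300,290:410],(720,720)//np.array(1) if 0 else (600,600),interpolation=cv2.INTER_CUBIC))
s=cv2.imread("pics/scene0.png");cv2.imwrite("pics/c2.png",cv2.resize(s[220:320,230:350],(720,600),interpolation=cv2.INTER_CUBIC))
E
```

```text
hub [ 0.5748 -0.1205  0.103 ] [ 0.5749 -0.1205  0.1027]
handletop [ 0.6292 -0.1577  0.154 ] [ 0.6291 -0.1577  0.1547]
bottle [ 0.7343 -0.0673  0.125 ] [ 0.7346 -0.0664  0.1239]
tip [ 0.6139 -0.3242  0.059 ] [ 0.614  -0.3242  0.0589]
jar [ 0.3611 -0.0134  0.075 ] [ 0.3608 -0.0132  0.0725]
mug [0.6704 0.0809 0.09  ] [0.6875 0.094  0.0021]
rim 364 ((0.5762653350830078, -0.11954479664564133), 0.071468785405159) ((0.5759181380271912, -0.11939878016710281), (0.13173067569732666, 0.1319740116596222), 111.49880981445312)
handle px 96 368.1354166666667 211.84375 363 373 207 217 [ 0.62810931 -0.15632128  0.15120981] [ 0.62782082 -0.15599488  0.15239732]
71 [ 0.62907122 -0.15708381  0.15313877] [ 0.62892577 -0.15701276  0.154     ]
h 176 254 266 250 266 [ 0.63716777 -0.15597699  0.13503911]
```

View pics/c1.png

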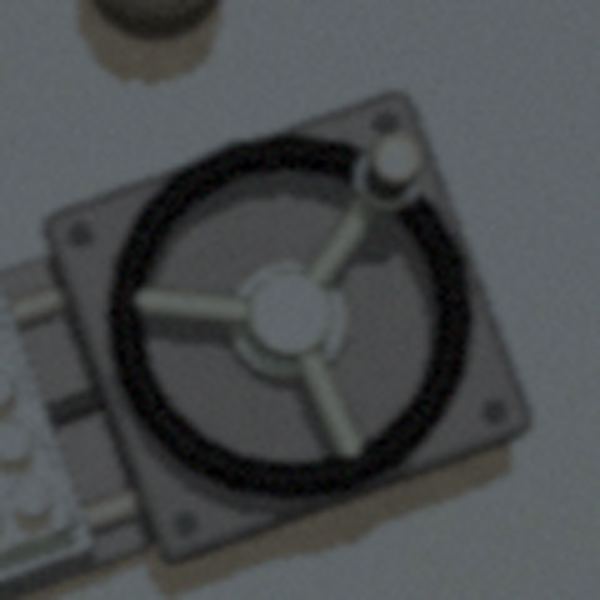

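View pics/c2.png

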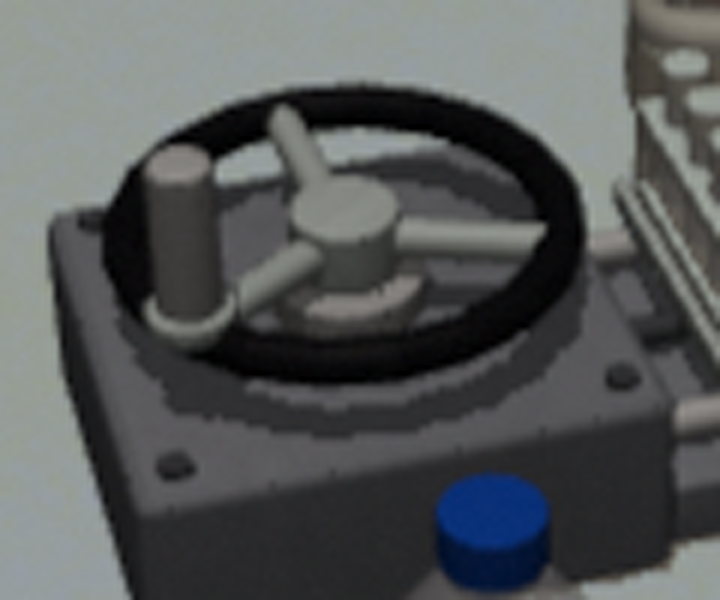

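drive_tool(steps=[-0.0202, 0.0327, 0, 0, 0, 0, 1, -0.0202, 0.0327, 0, 0, 0, 0, 1, -0.0202, 0.0327, 0, 0, 0, 0, 1, -0.0202, 0.0327, 0, 0, 0, 0, 1, -0.0202, 0.0327, 0, 0, 0, 0, 1, -0.0202, 0.0327, 0, 0, 0, 0, 1, -0.0202, 0.0327, 0, 0, 0, 0, 1, -0.0202, 0.0327, 0, 0, 0, 0, 1])

```text
clock: 0.77
eef_pos: [0.36, 0.2301, 0.3037]
tool_rot: [0.816, 0.577, -0.0, -0.0]
ft_force: [0.7, 0.4, -0.3]
grip_width: -0.0003
```

drive_tool(steps=[-0.0202, 0.0327, 0, 0, 0, 0, 1, -0.0202, 0.0327, 0, 0, 0, 0, 1, -0.0202, 0.0327, 0, 0, 0, 0, 1, -0.0202, 0.0327, 0, 0, 0, 0, 1, -0.0202, 0.0327, 0, 0, 0, 0, 1, -0.0202, 0.0327, 0, 0, 0, 0, 1, -0.0202, 0.0327, 0, 0, 0, 0, 1, -0.0202, 0.0327, 0, 0, 0, 0, 1])

```text
clock: 1.43
eef_pos: [0.5529, -0.0095, 0.3034]
tool_rot: [0.817, 0.577, -0.0, -0.0]
ft_force: [0.3, 0.7, 0.2]
grip_width: -0.0002
```

drive_tool(steps=[-0.0202, 0.0327, 0, 0, 0, 0, 1, -0.0202, 0.0327, 0, 0, 0, 0, 1, -0.0202, 0.0327, 0, 0, 0, 0, 1, -0.0202, 0.0327, 0, 0, 0, 0, 1, 0, 0, 0, 0, 0, -7, 1, 0, 0, 0, 0, 0, -7, 1, 0, 0, 0, 0, 0, -7, 1, 0, 0, 0, 0, 0, -7, 1])

```text
clock: 2.1
eef_pos: [0.6485, -0.128, 0.3024]
tool_rot: [0.651, 0.759, -0.001, -0.001]
ft_force: [-0.0, -0.6, 0.2]
grip_width: -0.0001
```

drive_tool(steps=[0, 0, 0, 0, 0, -7, 1, 0, 0, 0, 0, 0, -7, 1, 0, 0, 0, 0, 0, -7, 1, 0, 0, 0, 0, 0, -7, 1, 0, 0, 0, 0, 0, -7, 1, 0, 0, 0, 0, 0, -7, 1, 0, 0, 0, 0, 0, -4.5, 1, 0, 0, 0, 0, 0, 0, 1])

```text
clock: 2.77
eef_pos: [0.6484, -0.1274, 0.3031]
tool_rot: [0.3, 0.954, -0.0, -0.001]
ft_force: [-0.4, 0.1, -0.1]
grip_width: -0.0003
```

Run:
```python
from h import *
print(bot.get_obs()["joint_pos"].round(3))
for n in("wrist","scene"):
    p,d=vision.camera(n);cv2.imwrite(f"pics/{n}1.png",p[:,:,::-1])
    if n=="wrist":
        m=vision.camera_model(n);print(m); P=cloud(n,d); np.save("pics/wP.npy",P)
        h=(P[...,2]>.150)&(P[...,2]<.160)&(np.hypot(P[...,0]-.629,P[...,1]+.157)<.03);print(h.sum(),P[h].mean(0) if h.any() else 0)
        v,u=np.nonzero(h); print(u.mean(),v.mean(),plane(n,(u.mean(),v.mean()),.154))
```

```text
[-0.194  0.58   0.513  1.506  0.    -1.156]
{'mtx': array([[380.1974468 ,   0.        , 316.27775318],
       [  0.        , 380.1974468 , 249.93046418],
       [  0.        ,   0.        ,   1.        ]]), 'rvec': array([-0.91410219, -2.89179327, -0.40166384]), 'tvec': array([ 0.60335608, -0.29274801,  0.30543917])}
845 [ 0.6293881  -0.15865323  0.15340531]
311.4627218934911 202.05562130177515 [ 0.62931739 -0.15874364  0.154     ]
```

View pics/wrist1.png

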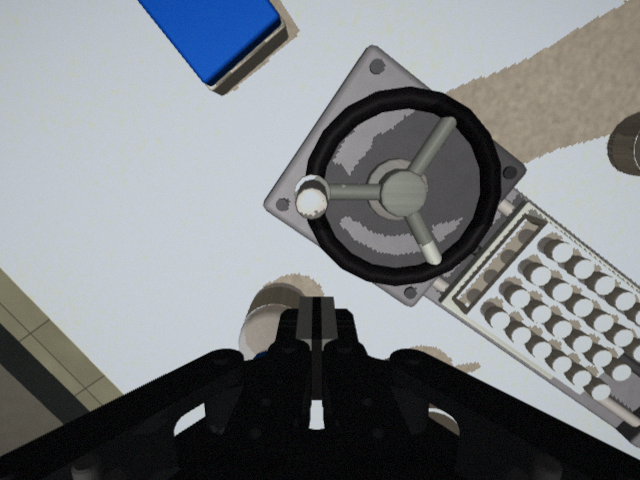

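View pics/scene1.png

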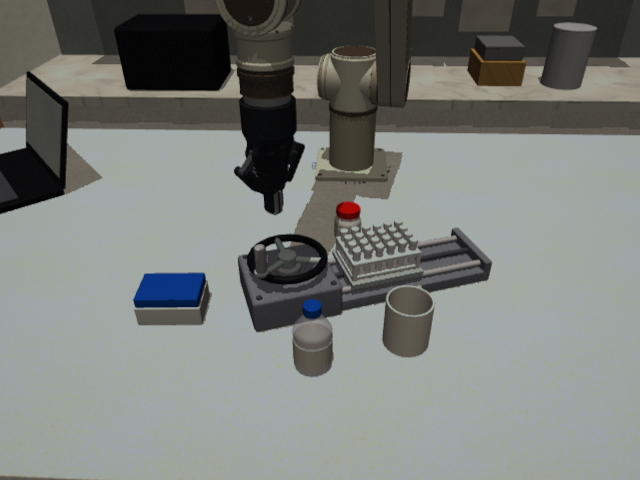

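The wrist view confirms the handle at (312,198), ahead of the shut fingers along −y, with the tips near (316,300). The linkages spread in x, so pushing with the y face is right. Before lowering I'll check the camera clearance and the hub.

Run:
```python
from h import *
o=bot.get_obs();c,_=ray("wrist",(0,0));print(c,o["eef_pos"])
print(plane("wrist",(404.5,192),.103))
m=vision.camera_model("wrist");R=cv2.Rodrigues(m["rvec"])[0];q=R@o["eef_pos"]+m["tvec"];print("tcp in cam",q)
P=np.load("pics/wP.npy")
f=(np.abs(P[...,2]-.24)<.04)&(np.hypot(P[...,0]-.648,P[...,1]+.127)<.04)
# finger extents in the tool frame
psi=np.deg2rad(145);ex=np.array([np.cos(psi),np.sin(psi)]);ey=np.array([np.sin(psi),-np.cos(psi)])
Q=P[f];D=Q[:,:2]-o["eef_pos"][:2];x=D@ex;y=D@ey
for z in np.arange(.225,.28,.005):
    k=np.abs(Q[:,2]-z)<.0025
    if k.any():print(round(z,3),k.sum(),x[k].min().round(4),x[k].max().round(4),y[k].min().round(4),y[k].max().round(4))
```

```text
[ 0.60803339 -0.18443072  0.37335296] [ 0.64846455 -0.12741917  0.30328167]
[ 0.57629008 -0.12068875  0.103     ]
tcp in cam [-0.00032516  0.0481585   0.08646175]
0.235 132 -0.0106 0.012 -0.0125 -0.0073
0.24 353 -0.013 0.0138 -0.0127 -0.0072
0.245 429 -0.013 0.014 -0.0125 -0.0068
0.25 461 -0.0131 0.0141 -0.0127 -0.0071
0.255 506 -0.0131 0.014 -0.0128 -0.0069
0.26 474 -0.0131 0.0141 -0.0127 -0.0072
0.265 437 -0.0061 0.007 -0.0126 0.0109
0.27 859 -0.0177 0.0189 -0.014 0.0102
0.275 1466 -0.031 0.0319 -0.015 0.0112
0.28 1390 -0.0328 0.033 -0.0151 0.0116
```

Run:
```python
import numpy as np,cv2
P=np.load("pics/wP.npy");psi=np.deg2rad(145);ex=np.array([np.cos(psi),np.sin(psi)]);ey=np.array([np.sin(psi),-np.cos(psi)])
D=P[...,:2]-[.64846,-.12742];x=D@ex;y=D@ey
for v in(308,325,345,365):
  print(v,[(u,round(1e3*x[v,u],1),round(1e3*y[v,u],1),round(1e3*P[v,u,2])) for u in range(296,340,4)])
p=cv2.imread("pics/wrist1.png");cv2.imwrite("pics/c3.png",cv2.resize(p[280:410,250:390],(646,600),interpolation=cv2.INTER_CUBIC))
```

```text
308 [(296, np.float64(-7.5), np.float64(-8.0), 237), (300, np.float64(-5.5), np.float64(-12.0), 246), (304, np.float64(-4.0), np.float64(-12.1), 246), (308, np.float64(-2.6), np.float64(-11.8), 246), (312, np.float64(-1.2), np.float64(-11.7), 246), (316, np.float64(0.3), np.float64(-11.7), 245), (320, np.float64(1.8), np.float64(-12.1), 246), (324, np.float64(3.2), np.float64(-11.9), 246), (328, np.float64(4.7), np.float64(-11.9), 246), (332, np.float64(6.1), np.float64(-12.2), 247), (336, np.float64(8.0), np.float64(-8.3), 238)]
325 [(296, np.float64(-6.7), np.float64(-8.0), 252), (300, np.float64(-5.0), np.float64(-11.9), 259), (304, np.float64(-3.6), np.float64(-12.5), 261), (308, np.float64(-2.4), np.float64(-11.5), 258), (312, np.float64(-1.0), np.float64(-11.9), 259), (316, np.float64(0.3), np.float64(-12.0), 259), (320, np.float64(1.6), np.float64(-12.2), 260), (324, np.float64(3.0), np.float64(-11.4), 258), (328, np.float64(4.3), np.float64(-11.8), 259), (332, np.float64(5.6), np.float64(-11.8), 259), (336, np.float64(6.9), np.float64(-11.7), 259)]
345 [(296, np.float64(-5.4)
[... 342 characters left out ...]
.float64(-13.3), 275), (328, np.float64(3.9), np.float64(-12.3), 273), (332, np.float64(5.0), np.float64(-13.1), 274), (336, np.float64(6.0), np.float64(-14.1), 276)]
365 [(296, np.float64(-5.0), np.float64(-12.8), 284), (300, np.float64(-3.9), np.float64(-13.1), 285), (304, np.float64(-2.9), np.float64(-13.3), 285), (308, np.float64(-1.9), np.float64(-10.6), 281), (312, np.float64(-1.0), np.float64(-2.9), 269), (316, np.float64(0.3), np.float64(-2.8), 268), (320, np.float64(1.6), np.float64(-2.1), 267), (324, np.float64(2.6), np.float64(-8.7), 278), (328, np.float64(3.5), np.float64(-12.2), 283), (332, np.float64(4.6), np.float64(-12.7), 284), (336, np.float64(5.6), np.float64(-13.1), 285)]
```

View pics/c3.png

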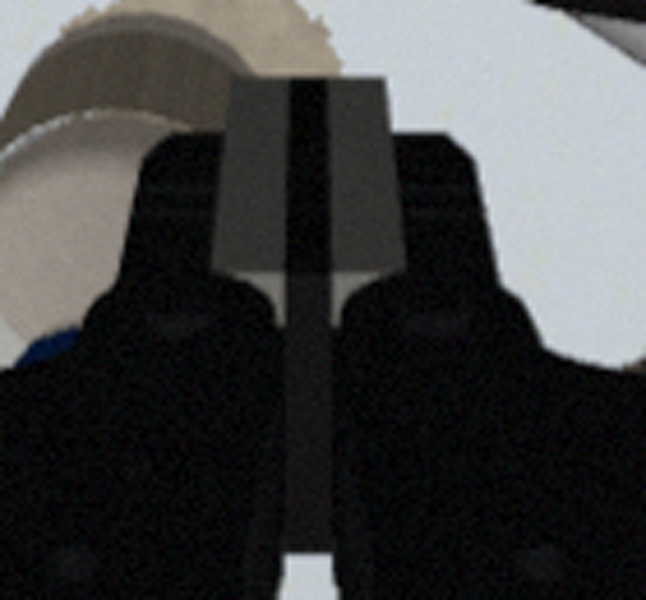

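The pushing face is flat and solid: y is about −12 mm and x about ±6 mm. The gap to the handle is about 14 mm. Lowering now, with tips to about 122 mm, then approaching to contact.

drive_tool(steps=[-0.0016, 0, 0.03, 0, 0, 0, 1, 0, 0, 0.03, 0, 0, 0, 1, 0, 0, 0.03, 0, 0, 0, 1, 0, 0, 0.018, 0, 0, 0, 1, 0, -0.005, 0, 0, 0, 0, 1, 0, -0.004, 0, 0, 0, 0, 1, 0, 0, 0, 0, 0, 0, 1])

```text
clock: 3.45
eef_pos: [0.645, -0.1368, 0.1974]
tool_rot: [0.301, 0.954, -0.0, 0.001]
ft_force: [0.0, -0.2, 0.8]
grip_width: -0.0002
```

drive_tool(steps=[0, -0.002, 0, 0, 0, 0, 1, 0, -0.001, 0, 0, 0, 0, 1, 0, -0.001, 0, 0, 0, 0, 1])

```text
clock: 3.7
eef_pos: [0.6431, -0.1394, 0.1977]
tool_rot: [0.301, 0.954, 0.0, 0.002]
ft_force: [0.3, 0.6, -0.4]
grip_width: 0.0002
```

drive_tool(steps=[-0.0019, -0.008, 0.001, 0, 0, 6, 1, -0.0019, -0.007, 0, 0, 0, 6, 1, -0.0019, -0.007, 0, 0, 0, 6, 1, -0.0019, -0.007, 0, 0, 0, 6, 1])

```text
clock: 4.03
eef_pos: [0.6291, -0.165, 0.1964]
tool_rot: [0.494, 0.869, 0.001, 0.002]
ft_force: [2.3, 1.0, 0.3]
grip_width: -0.0001
```

```bash
cat > chk.py <<'E'
from h import *
o=bot.get_obs();q=o["tool_rot"];psi=2*np.arctan2(q[1],q[0]);ex=np.array([np.cos(psi),np.sin(psi)]);ey=np.array([np.sin(psi),-np.cos(psi)])
D=np.array([.5757,-.1203])-o["eef_pos"][:2]
print("t",o["clock"].__round__(2),"psi",np.degrees(psi).round(1),"axis in tool",(D@ex*1e3).round(1),(D@ey*1e3).round(1),"z",o["eef_pos"][2].round(4),"F",o["ft_force"].round(1),"Ftool",(o["ft_force"][:2]@np.c_[ex,ey]).round(1),"j",o["joint_pos"].round(2))
E
cp chk.py chk2.py
cat >> chk2.py <<'E'
import sys
p,d=vision.camera("top");P=cloud("top",d);cv2.imwrite("pics/"+sys.argv[1]+".png",p[:,:,::-1])
h=(P[...,2]>.150)&(P[...,2]<.158)&(abs(np.hypot(P[...,0]-.5757,P[...,1]+.1203)-.065)<.012)
v,u=np.nonzero(h)
if len(u):
  c=plane("top",(u.mean(),v.mean()),.154);print(len(u),c,np.degrees(np.arctan2(c[1]+.1203,c[0]-.5757)))
E
python3 chk2.py top2
```

```text
t 4.03 psi 120.8 axis in tool 65.7 -23.0 z 0.1964 F [2.3 1.  0.3] Ftool [-0.3  2.5] j [-0.26  0.6   0.26  1.23  0.   -0.79]
```

Contact made: 2.5 N along tool +y, as it should be. I'll carry on round.

drive_tool(steps=[-0.0019, -0.007, 0, 0, 0, 6, 1, -0.0019, -0.007, 0, 0, 0, 6, 1, -0.0019, -0.007, 0, 0, 0, 6, 1, -0.0019, -0.007, 0, 0, 0, 6, 1, -0.0019, -0.007, 0, 0, 0, 6, 1, -0.0019, -0.007, 0, 0, 0, 6, 1, -0.0019, -0.007, 0, 0, 0, 6, 1, -0.0019, -0.007, 0, 0, 0, 6, 1])

```text
clock: 4.75
eef_pos: [0.578, -0.1894, 0.1962]
tool_rot: [0.805, 0.594, 0.001, 0.002]
ft_force: [3.0, -0.7, 1.2]
grip_width: -0.0001
```

```bash
python3 chk2.py top3; python3 -c "
from h import *
p,d=vision.camera('scene');cv2.imwrite('pics/scene3.png',p[:,:,::-1])"
```

```text
t 4.75 psi 72.9 axis in tool 65.4 -22.6 z 0.1962 F [ 3.  -0.7  1.2] Ftool [0.3 3.1] j [-0.32  0.51  0.12  1.18  0.   -0.02]
```

View pics/scene3.png

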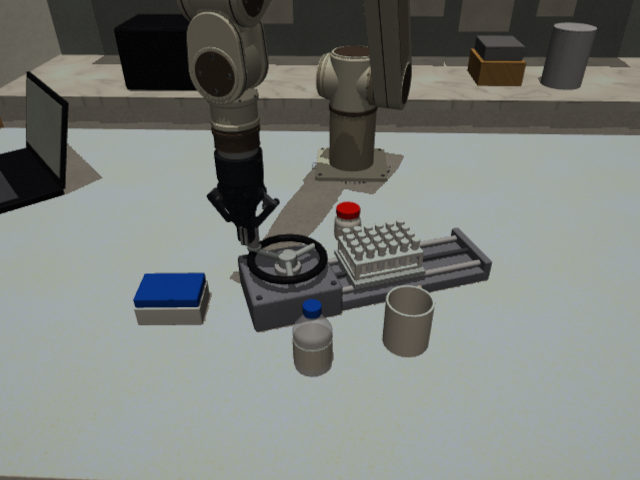

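The wheel is turning: the handle is now at about (252,252), just ahead of the fingers, and the neighbouring objects haven't moved. Next stretch.

drive_tool(steps=[-0.0019, -0.007, 0, 0, 0, 6, 1, -0.0019, -0.007, 0, 0, 0, 6, 1, -0.0019, -0.007, 0, 0, 0, 6, 1, -0.0019, -0.007, 0, 0, 0, 6, 1, -0.0019, -0.007, 0, 0, 0, 6, 1, -0.0019, -0.007, 0, 0, 0, 6, 1, -0.0019, -0.007, 0, 0, 0, 6, 1, -0.0019, -0.007, 0, 0, 0, 6, 1])

```text
clock: 5.52
eef_pos: [0.5258, -0.1678, 0.1957]
tool_rot: [0.976, 0.216, 0.001, 0.001]
ft_force: [1.3, -1.1, 1.0]
grip_width: -0.0
```

```bash
python3 chk.py
```

```text
t 5.52 psi 25.0 axis in tool 65.3 -22.0 z 0.1957 F [ 1.3 -1.1  1. ] Ftool [0.7 1.5] j [-0.31  0.41 -0.05  1.11 -0.    0.83]
```

drive_tool(steps=[-0.0019, -0.007, 0, 0, 0, 6, 1, -0.0019, -0.007, 0, 0, 0, 6, 1, -0.0019, -0.007, 0, 0, 0, 6, 1, -0.0019, -0.007, 0, 0, 0, 6, 1, -0.0019, -0.007, 0, 0, 0, 6, 1, -0.0019, -0.007, 0, 0, 0, 6, 1, -0.0019, -0.007, 0, 0, 0, 6, 1, -0.0019, -0.007, 0, 0, 0, 6, 1])

```text
clock: 6.18
eef_pos: [0.5067, -0.1143, 0.1956]
tool_rot: [0.98, -0.2, 0.0, 0.001]
ft_force: [-1.5, -1.2, 1.4]
grip_width: -0.0002
```

```bash
python3 chk.py
```

```text
t 6.18 psi -23.0 axis in tool 65.8 -21.4 z 0.1956 F [-1.5 -1.2  1.4] Ftool [-0.9  1.7] j [-0.22  0.35 -0.14  1.08 -0.    1.75]
```

drive_tool(steps=[-0.0019, -0.0073, 0, 0, 0, 6, 1, -0.0019, -0.007, 0, 0, 0, 6, 1, -0.0019, -0.007, 0, 0, 0, 6, 1, -0.0019, -0.007, 0, 0, 0, 6, 1, -0.0019, -0.007, 0, 0, 0, 6, 1, -0.0019, -0.007, 0, 0, 0, 6, 1, -0.0019, -0.007, 0, 0, 0, 6, 1, -0.0019, -0.007, 0, 0, 0, 6, 1])

```text
clock: 6.85
eef_pos: [0.5336, -0.064, 0.1953]
tool_rot: [0.814, -0.581, -0.0, 0.001]
ft_force: [-1.7, -1.3, 0.8]
grip_width: -0.0002
```

```bash
python3 chk2.py top5
```

```text
t 6.85 psi -71.0 axis in tool 66.9 -21.5 z 0.1953 F [-1.7 -1.3  0.8] Ftool [0.7 2.1] j [-0.12  0.39 -0.09  1.1  -0.    2.69]
```

View pics/top5.png

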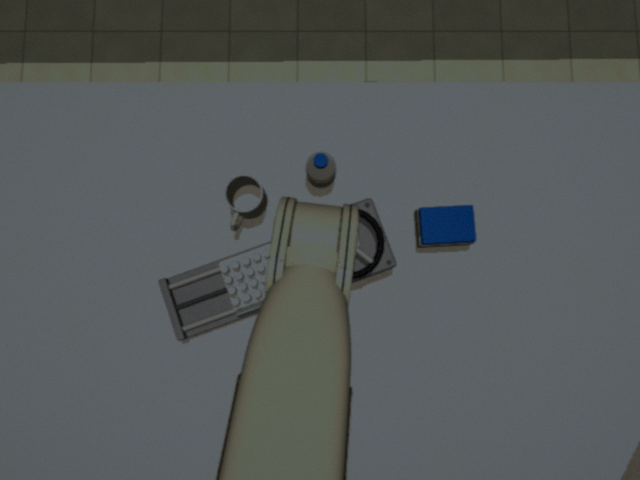

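About 216° is done; the arm hides the wheel from the top camera, but the objects are in place. Now I back off, turn the tool half round to keep joint 6 in range, and carry on with the opposite face.

drive_tool(steps=[0, 0.012, 0, 0, 0, 0, 1, 0, 0.013, 0, 0, 0, 0, 1, 0, 0, 0, 0, 0, -7, 1, 0, 0, 0, 0, 0, -7, 1, 0, 0, 0, 0, 0, -7, 1, 0, 0, 0, 0, 0, -7, 1, 0, 0, 0, 0, 0, -7, 1, 0, 0, 0, 0, 0, -7, 1])

```text
clock: 7.57
eef_pos: [0.5104, -0.0725, 0.1951]
tool_rot: [0.97, -0.244, 0.0, -0.0]
ft_force: [0.4, -0.5, 0.9]
grip_width: -0.0
```

drive_tool(steps=[0, 0, 0, 0, 0, -7, 1, 0, 0, 0, 0, 0, -7, 1, 0, 0, 0, 0, 0, -7, 1, 0, 0, 0, 0, 0, -7, 1, 0, 0, 0, 0, 0, -7, 1, 0, 0, 0, 0, 0, -7, 1, 0, 0, 0, 0, 0, -7, 1, 0, 0, 0, 0, 0, -7, 1])

```text
clock: 8.23
eef_pos: [0.5104, -0.0725, 0.1951]
tool_rot: [0.971, 0.24, 0.0, 0.0]
ft_force: [0.4, 0.6, -0.5]
grip_width: -0.0002
```

drive_tool(steps=[0, 0, 0, 0, 0, -7, 1, 0, 0, 0, 0, 0, -7, 1, 0, 0, 0, 0, 0, -7, 1, 0, 0, 0, 0, 0, -7, 1, 0, 0, 0, 0, 0, -7, 1, 0, 0, 0, 0, 0, -7, 1, 0, 0, 0, 0, 0, -7, 1, 0, 0, 0, 0, 0, -7, 1])

```text
clock: 8.9
eef_pos: [0.5104, -0.0725, 0.1951]
tool_rot: [0.745, 0.667, 0.0, 0.0]
ft_force: [0.3, 0.5, 0.7]
grip_width: -0.0003
```

drive_tool(steps=[0, 0, 0, 0, 0, -7, 1, 0, 0, 0, 0, 0, -7, 1, 0, 0, 0, 0, 0, -7, 1, 0, 0, 0, 0, 0, -5, 1, 0, 0, 0, 0, 0, 0, 1])

```text
clock: 9.32
eef_pos: [0.5104, -0.0725, 0.1951]
tool_rot: [0.578, 0.816, 0.0, 0.0]
ft_force: [-0.1, -0.4, -0.4]
grip_width: 0.0
```

```bash
python3 chk.py
```

```text
t 9.32 psi 109.4 axis in tool -66.8 45.7 z 0.1951 F [-0.1 -0.4 -0.4] Ftool [-0.3 -0.2] j [-0.14  0.34 -0.15  1.08  0.   -0.48]
```

drive_tool(steps=[-0.0013, 0.011, 0, 0, 0, 0, 1, 0, 0.009, 0, 0, 0, 0, 1, 0, 0.003, 0, 0, 0, 0, 1, 0.0019, 0.007, 0, 0, 0, 6, 1, 0.0019, 0.007, 0, 0, 0, 6, 1, 0.0019, 0.007, 0, 0, 0, 6, 1, 0.0019, 0.007, 0, 0, 0, 6, 1, 0.0019, 0.007, 0, 0, 0, 6, 1])

```text
clock: 9.98
eef_pos: [0.5651, -0.0521, 0.1948]
tool_rot: [0.773, 0.635, -0.001, -0.001]
ft_force: [-1.3, 1.5, 2.1]
grip_width: -0.0003
```

```bash
python3 chk.py
```

```text
t 9.98 psi 78.8 axis in tool -64.8 23.6 z 0.1948 F [-1.3  1.5  2.1] Ftool [ 1.2 -1.6] j [-0.09  0.44  0.    1.13  0.    0.1 ]
```

drive_tool(steps=[0.0019, 0.007, 0, 0, 0, 6, 1, 0.0019, 0.007, 0, 0, 0, 6, 1, 0.0019, 0.007, 0, 0, 0, 6, 1, 0.0019, 0.007, 0, 0, 0, 6, 1, 0.0019, 0.007, 0, 0, 0, 6, 1, 0.0019, 0.007, 0, 0, 0, 6, 1, 0.0019, 0.007, 0, 0, 0, 6, 1, 0.0019, 0.007, 0, 0, 0, 6, 1])

```text
clock: 10.65
eef_pos: [0.6196, -0.0682, 0.1948]
tool_rot: [0.964, 0.266, -0.0, -0.001]
ft_force: [-1.0, 2.4, 0.7]
grip_width: -0.0
```

```bash
python3 chk.py
```

```text
t 10.65 psi 30.8 axis in tool -64.4 22.3 z 0.1948 F [-1.   2.4  0.7] Ftool [ 0.4 -2.6] j [-0.11  0.55  0.17  1.2   0.    0.92]
```

drive_tool(steps=[0.0019, 0.007, 0, 0, 0, 6, 1, 0.0019, 0.007, 0, 0, 0, 6, 1, 0.0019, 0.007, 0, 0, 0, 6, 1, 0.0019, 0.007, 0, 0, 0, 6, 1, 0.0019, 0.007, 0, 0, 0, 6, 1, 0.0019, 0.007, 0, 0, 0, 6, 1, 0.0019, 0.007, 0, 0, 0, 6, 1, 0.0019, 0.007, 0, 0, 0, 6, 1])

```text
clock: 11.32
eef_pos: [0.644, -0.1193, 0.1949]
tool_rot: [0.989, -0.149, 0.0, -0.001]
ft_force: [0.3, 1.8, 0.3]
grip_width: -0.0002
```

```bash
python3 chk2.py top6; python3 -c "
from h import *
p,d=vision.camera('scene');cv2.imwrite('pics/scene6.png',p[:,:,::-1])"
```

```text
t 11.32 psi -17.2 axis in tool -64.9 21.1 z 0.1949 F [0.3 1.8 0.3] Ftool [-0.2 -1.8] j [-0.18  0.61  0.28  1.24  0.    1.69]
```

View pics/scene6.png

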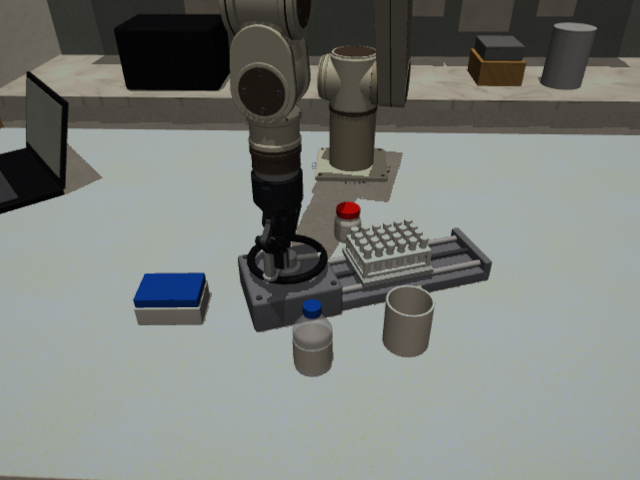

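View pics/top6.png

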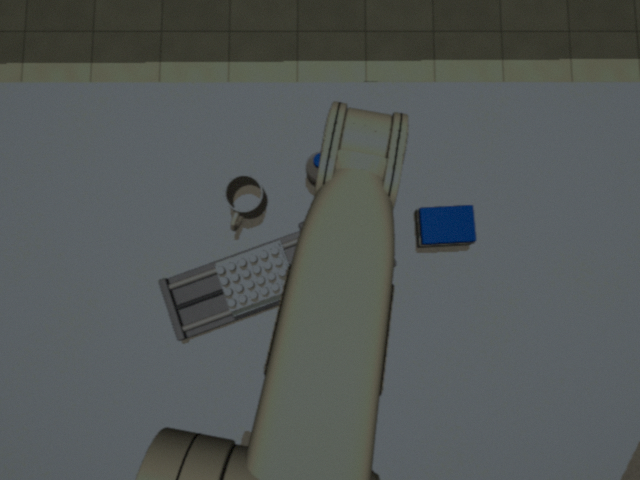

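The scene view shows the handle at about (271,263) against (260,258) at the start, so about 18° are left. I'll push 12° more, then step clear and measure from above before the last bit.

drive_tool(steps=[0.0019, 0.007, 0, 0, 0, 6, 1, 0.0019, 0.007, 0, 0, 0, 6, 1, 0, 0, 0, 0, 0, 0, 1])

```text
clock: 11.67
eef_pos: [0.6422, -0.1348, 0.1947]
tool_rot: [0.968, -0.25, -0.0, 0.0]
ft_force: [0.2, -0.3, -0.4]
grip_width: 0.0003
```

```bash
python3 chk.py
```

```text
t 11.67 psi -28.9 axis in tool -65.2 19.5 z 0.1947 F [ 0.2 -0.3 -0.4] Ftool [0.3 0.1] j [-0.21  0.61  0.28  1.25 -0.    1.87]
```

drive_tool(steps=[0, -0.015, 0, 0, 0, 0, 1, 0, 0, -0.036, 0, 0, 0, 1, 0, 0, -0.036, 0, 0, 0, 1, 0, 0, -0.036, 0, 0, 0, 1, -0.0194, -0.035, 0, 0, 0, 0, 1, -0.0194, -0.035, 0, 0, 0, 0, 1, -0.0194, -0.035, 0, 0, 0, 0, 1, -0.0194, -0.035, 0, 0, 0, 0, 1])

```text
clock: 12.33
eef_pos: [0.6494, 0.0415, 0.3034]
tool_rot: [0.969, -0.248, 0.0, -0.0]
ft_force: [0.2, 0.2, -0.3]
grip_width: -0.0001
```

drive_tool(steps=[-0.0194, -0.035, 0, 0, 0, 0, 1, -0.0194, -0.035, 0, 0, 0, 0, 1, -0.0194, -0.035, 0, 0, 0, 0, 1, -0.0194, -0.035, 0, 0, 0, 0, 1, 0, 0, 0, 0, 0, 0, 1])

```text
clock: 12.75
eef_pos: [0.6478, 0.2086, 0.3021]
tool_rot: [0.97, -0.243, -0.001, -0.002]
ft_force: [-0.5, -0.6, -0.3]
grip_width: -0.0001
```

```bash
cat > cmp.py <<'E'
import sys
from h import *
p,d=vision.camera("top");p=p[:,:,::-1].copy();n=sys.argv[1];cv2.imwrite(f"pics/{n}.png",p);np.save(f"pics/{n}.npy",d)
for f in("top0",n):
    im=cv2.imread(f"pics/{f}.png");P=cloud("top",np.load(f"pics/{f}.npy"))
    k=(P[...,2]>.145)&(np.hypot(P[...,0]-.5757,P[...,1]+.1203)<.1);v,u=np.nonzero(k)
    c=plane("top",(u.mean(),v.mean()),.152);D=c[:2]-[.5757,-.1203]
    # aluminium spokes/boss: bright pixels in 3-fold harmonic of the annulus
    q=np.array([plane("top",(a,b),.102) for b in range(190,295) for a in range(300,400)])[:,:2].reshape(105,100,2)-[.5757,-.1203]
    g=im[190:295,300:400].mean(2);r=np.hypot(*q.transpose(2,0,1));A=np.arctan2(q[...,1],q[...,0]);w=(r>.024)&(r<.052)
    G=np.where(w,g-g[w].mean(),0);ph=np.angle((G*np.exp(3j*A)).sum())/3
    print(f,len(u),"handle px",u.mean().round(2),v.mean().round(2),c.round(4),"r",np.hypot(*D).round(4),"phi",np.degrees(np.arctan2(D[1],D[0])).round(2),"spoke phase",np.degrees(ph).round(2))
    R=(np.abs(P[...,2]-.110)<.006)&(P[...,1]>-.05);
    print("  rack caps mean",R.sum(),P[R].mean(0).round(4))
E
python3 cmp.py top7
```

```text
Traceback (most recent call last):
  File "cmp.py", line 9, in <module>
    q=np.array([plane("top",(a,b),.102) for b in range(190,295) for a in range(300,400)])[:,:2].reshape(105,100,2)-[.5757,-.1203]
                ~~~~~^^^^^^^^^^^^^^^^^^
  File "h.py", line 7, in plane
    c,d=ray(n,uv);return c+d*(z-c[2])/d[2]
        ~~~^^^^^^
  File "h.py", line 4, in ray
    m=vision.camera_model(n);R=cv2.Rodrigues(np.array(m["rvec"]))[0];t=np.array(m["tvec"]).ravel()
ValueError: time passes only in moves, steps and waits
```

View pics/top7.png

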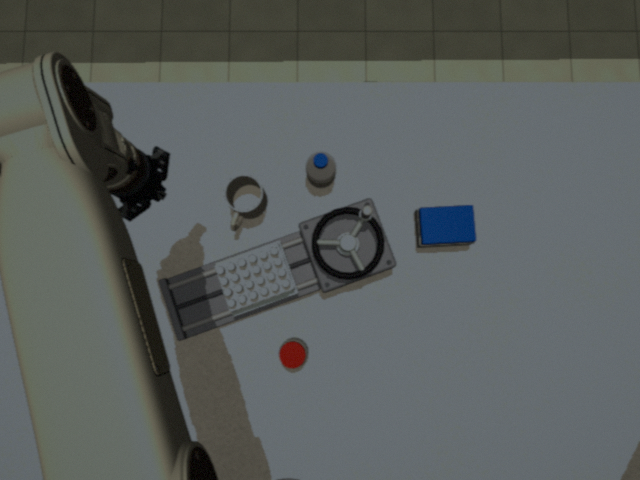

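The view is clear, with the handle at about (366,210). The script failed because it called camera_model too often; I'll cache it.

```bash
python3 - <<'E'
s=open("h.py").read()
s=s.replace("def ray","_C={}\ndef CM(n):\n    if n not in _C:_C[n]=vision.camera_model(n)\n    return _C[n]\ndef ray",1).replace("    m=vision.camera_model(n)","    m=CM(n)")
open("h.py","w").write(s)
c=open("cmp.py").read()
c=c.replace('p,d=vision.camera("top")','n=sys.argv[1]\nif len(sys.argv)<3:\n  p,d=vision.camera("top")',1).replace(';p=p[:,:,::-1].copy();n=sys.argv[1];','\n  p=p[:,:,::-1].copy();')
open("cmp.py","w").write(c)
E
python3 cmp.py top7 x
```

```text
top0 88 handle px 368.36 211.57 [ 0.6285 -0.1567  0.152 ] r 0.0641 phi -34.58 spoke phase 20.42
  rack caps mean 1285 [0.5171 0.0444 0.1089]
top7 85 handle px 366.35 210.18 [ 0.6311 -0.153   0.152 ] r 0.0643 phi -30.52 spoke phase 22.42
  rack caps mean 1281 [0.5098 0.0644 0.109 ]
```

```bash
cat > scmp.py <<'E'
import sys
from h import *
n=sys.argv[1]
ims=[];
for i in range(4):
    p,d=vision.camera("top");cv2.imwrite(f"pics/{n}_{i}.png",p[:,:,::-1]);np.save(f"pics/{n}_{i}.npy",d)
p,d=vision.camera("scene");cv2.imwrite(f"pics/s{n}.png",p[:,:,::-1]);np.save(f"pics/s{n}.npy",d)
C=np.array([.5757,-.1203])
for f in["top0"]+[f"{n}_{i}" for i in range(4)]:
    P=cloud("top",np.load(f"pics/{f}.npy"));k=(P[...,2]>.145)&(np.hypot(P[...,0]-.5757,P[...,1]+.1203)<.1);v,u=np.nonzero(k)
    c=plane("top",(u.mean(),v.mean()),.152)[:2]-C
    # bright top disc, weighted
    g=cv2.imread(f"pics/{f}.png").astype(float).mean(2);kk=cv2.dilate(k.astype(np.uint8),np.ones((3,3)))>0
    w=np.where(kk,np.clip(g-75,0,None),0);vv,uu=np.mgrid[:480,:640];b=plane("top",((w*uu).sum()/w.sum(),(w*vv).sum()/w.sum()),.154)[:2]-C
    print(f,len(u),np.degrees(np.arctan2(c[1],c[0])).round(2),"bright",np.degrees(np.arctan2(b[1],b[0])).round(2),np.hypot(*b).round(4))
for f in("scene0","s"+n):
    P=cloud("scene",np.load(f"pics/{f}.npy"));k=(P[...,2]>.118)&(P[...,2]<.160);k[:225]=0;k[290:]=0;k[:,:235]=0;k[:,290:]=0
    v,u=np.nonzero(k);c=plane("scene",(u.mean(),v.mean()),.137);D=c[:2]-C;print(f,len(u),u.mean().round(2),v.mean().round(2),c.round(4),np.hypot(*D).round(4),np.degrees(np.arctan2(D[1],D[0])).round(2))
E
python3 scmp.py a
```

```text
top0 88 -34.58 bright -34.91 0.0655
a_0 86 -30.67 bright -31.13 0.0655
a_1 86 -30.56 bright -31.11 0.0655
a_2 86 -30.71 bright -31.15 0.0655
a_3 86 -30.61 bright -31.13 0.0655
scene0 275 260.11 255.68 [ 0.6311 -0.1572  0.137 ] 0.0666 -33.65
sa 276 262.12 256.67 [ 0.6338 -0.1535  0.137 ] 0.0669 -29.75
```

Three measures agree that 3.8–4.0° remain. Working out the way back.

```bash
cat > to.py <<'E'
import sys
from h import *
from scipy.spatial.transform import Rotation as R
o=bot.get_obs();T=R.from_quat(o["tool_rot"]);t=np.array([float(x) for x in sys.argv[1:4]])
psi=np.radians(float(sys.argv[4]));G=R.from_quat([np.cos(psi/2),np.sin(psi/2),0,0])
print(o["clock"],o["eef_pos"].round(4),"shift mm",(T.inv().apply(t-o["eef_pos"])*1e3).round(2),"turn deg",np.degrees((T.inv()*G).as_rotvec()).round(2),"F",T.inv().apply(o["ft_force"]).round(1))
E
python3 to.py .6495 -.1215 .303 -29
```

```text
13.05 [0.6495 0.1977 0.303 ] shift mm [1.5480e+02 2.7921e+02 1.3000e-01] turn deg [ 0.02 -0.01  0.  ] F [-0.2  1.7 -0.3]
```

drive_tool(steps=[0.01935, 0.0349, 0, 0, 0, 0, 1, 0.01935, 0.0349, 0, 0, 0, 0, 1, 0.01935, 0.0349, 0, 0, 0, 0, 1, 0.01935, 0.0349, 0, 0, 0, 0, 1, 0.01935, 0.0349, 0, 0, 0, 0, 1, 0.01935, 0.0349, 0, 0, 0, 0, 1, 0.01935, 0.0349, 0, 0, 0, 0, 1, 0.01935, 0.0349, 0, 0, 0, 0, 1])

```text
clock: 13.72
eef_pos: [0.6486, -0.1242, 0.3035]
tool_rot: [0.968, -0.251, 0.0, -0.0]
ft_force: [0.1, -0.4, 0.6]
grip_width: 0.0005
```

drive_tool(steps=[0, 0, 0, 0, 0, 0, 1, 0, 0, 0.036, 0, 0, 0, 1, 0, 0, 0.036, 0, 0, 0, 1, 0, 0, 0.036, 0, 0, 0, 1, 0, 0, 0, 0, 0, 0, 1])

```text
clock: 14.13
eef_pos: [0.6443, -0.1213, 0.1863]
tool_rot: [0.968, -0.251, -0.008, 0.001]
ft_force: [-2.0, -0.8, -2.5]
grip_width: -0.0002
```

```bash
python3 to.py .6422 -.1348 .195 -29;python3 to.py .6411 -.1393 .195 -32.8
```

```text
14.1333 [ 0.6443 -0.1213  0.1863] shift mm [ 4.59 12.86 -8.67] turn deg [ 0.29  0.86 -0.11] F [-1.4  1.6  2.5]
14.1333 [ 0.6443 -0.1213  0.1863] shift mm [ 5.81 17.33 -8.67] turn deg [0.32 0.85 3.69] F [-1.4  1.6  2.5]
```

drive_tool(steps=[0, 0, 0, 0, 0, 0, 1, 0, 0, 0, 0, 0, 0, 1, 0, 0, 0, 0, 0, 0, 1])

```text
clock: 14.38
eef_pos: [0.6513, -0.1211, 0.1986]
tool_rot: [0.968, -0.25, 0.003, -0.0]
ft_force: [1.1, 0.3, 0.3]
grip_width: -0.0
```

```bash
python3 to.py .6422 -.1348 .195 -29;python3 to.py .6411 -.1393 .195 -32.8
```

```text
14.3833 [ 0.6513 -0.1211  0.1986] shift mm [-1.31 16.43  3.55] turn deg [-0.11 -0.33  0.01] F [ 0.8 -0.8 -0.3]
14.3833 [ 0.6513 -0.1211  0.1986] shift mm [-0.09 20.9   3.55] turn deg [-0.12 -0.33  3.81] F [ 0.8 -0.8 -0.3]
```

drive_tool(steps=[0, 0, 0, 0, 0, 0, 1, 0, 0, 0, 0, 0, 0, 1, 0, 0, 0, 0, 0, 0, 1, 0, 0, 0, 0, 0, 0, 1, 0, 0, 0, 0, 0, 0, 1, 0, 0, 0, 0, 0, 0, 1])

```text
clock: 14.88
eef_pos: [0.6496, -0.1203, 0.195]
tool_rot: [0.968, -0.25, 0.0, -0.0]
ft_force: [-0.4, 0.1, -1.2]
grip_width: 0.0002
```

```bash
python3 to.py .6422 -.1348 .195 -29;python3 to.py .6411 -.1393 .195 -32.8
```

```text
14.8833 [ 0.6496 -0.1203  0.195 ] shift mm [ 0.55 16.27  0.02] turn deg [-0.   -0.01  0.04] F [-0.4  0.1  1.2]
14.8833 [ 0.6496 -0.1203  0.195 ] shift mm [1.770e+00 2.074e+01 2.000e-02] turn deg [-0.   -0.01  3.84] F [-0.4  0.1  1.2]
```

drive_tool(steps=[0.0005, 0.007, 0, 0, 0, 1.8, 1, 0.0005, 0.005, 0, 0, 0, 2, 1, 0.0005, 0.0025, 0, 0, 0, 0, 1, 0, 0.0015, 0, 0, 0, 0, 1, 0, 0.0015, 0, 0, 0, 0, 1, 0, 0.001, 0, 0, 0, 0, 1, 0, 0, 0, 0, 0, 0, 1, 0, 0, 0, 0, 0, 0, 1])

```text
clock: 15.55
eef_pos: [0.6414, -0.137, 0.1948]
tool_rot: [0.959, -0.282, -0.0, 0.0]
ft_force: [0.9, 1.0, -0.5]
grip_width: -0.0001
```

```bash
python3 to.py .6411 -.1393 .195 -32.8
```

```text
15.55 [ 0.6414 -0.137   0.1948] shift mm [ 1.03  2.09 -0.2 ] turn deg [0.01 0.01 0.04] F [ 0.2 -1.4  0.5]
```

drive_tool(steps=[0.001, 0.001, 0, 0, 0, 0, 1, 0, 0.0006, 0, 0, 0, 0, 1, 0, 0, 0, 0, 0, 0, 1, 0, 0, 0, 0, 0, 0, 1])

```text
clock: 15.88
eef_pos: [0.6414, -0.1389, 0.1948]
tool_rot: [0.959, -0.282, -0.0, -0.0]
ft_force: [0.8, 1.5, -2.0]
grip_width: 0.0002
```

```bash
python3 to.py .6411 -.1393 .195 -32.8
```

```text
15.8833 [ 0.6414 -0.1389  0.1948] shift mm [-0.02  0.51 -0.18] turn deg [-0.    0.    0.04] F [-0.1 -1.6  2. ]
```

drive_tool(steps=[0, -0.015, 0, 0, 0, 0, 1, 0, 0, -0.03, 0, 0, 0, 1, 0, 0, -0.04, 0, 0, 0, 1, 0, 0, -0.038, 0, 0, 0, 1, -0.0217, -0.0336, 0, 0, 0, 0, 1, -0.0217, -0.0336, 0, 0, 0, 0, 1, -0.0217, -0.0336, 0, 0, 0, 0, 1, -0.0217, -0.0336, 0, 0, 0, 0, 1])

```text
clock: 16.55
eef_pos: [0.6494, 0.0356, 0.3037]
tool_rot: [0.959, -0.283, 0.001, -0.0]
ft_force: [0.3, 1.0, 0.4]
grip_width: 0.0001
```

drive_tool(steps=[-0.0217, -0.0336, 0, 0, 0, 0, 1, -0.0217, -0.0336, 0, 0, 0, 0, 1, -0.0217, -0.0336, 0, 0, 0, 0, 1, -0.0217, -0.0336, 0, 0, 0, 0, 1, 0, 0, 0, 0, 0, 0, 1, 0, 0, 0, 0, 0, 0, 1])

```text
clock: 17.05
eef_pos: [0.6484, 0.1974, 0.3025]
tool_rot: [0.96, -0.28, 0.0, 0.0]
ft_force: [-0.2, 0.3, -0.8]
grip_width: 0.0001
```

```bash
python3 scmp.py b; python3 to.py .6500 -.1239 .303 -32.8; python3 cmp.py top8
```

```text
top0 88 -34.58 bright -34.91 0.0655
b_0 94 -33.73 bright -34.23 0.0656
b_1 92 -33.75 bright -34.24 0.0656
b_2 91 -33.82 bright -34.26 0.0656
b_3 92 -33.75 bright -34.22 0.0656
scene0 275 260.11 255.68 [ 0.6311 -0.1572  0.137 ] 0.0666 -33.65
sb 277 260.5 255.83 [ 0.6315 -0.1565  0.137 ] 0.0665 -32.95
17.3 [0.6493 0.1921 0.3031] shift mm [1.7224e+02 2.6495e+02 2.0000e-01] turn deg [ 0.01 -0.02 -0.1 ] F [ 0.3 -0.  -0.6]
top0 88 handle px 368.36 211.57 [ 0.6285 -0.1567  0.152 ] r 0.0641 phi -34.58 spoke phase 20.42
  rack caps mean 1285 [0.5171 0.0444 0.1089]
top8 91 handle px 368.05 211.19 [ 0.6292 -0.1561  0.152 ] r 0.0644 phi -33.8 spoke phase 23.27
  rack caps mean 1296 [0.5099 0.0646 0.1089]
```

Three measures agree that about 0.7° (0.8 mm) is left. One last touch.

drive_tool(steps=[0.0215, 0.0331, 0, 0, 0, 0, 1, 0.0215, 0.0331, 0, 0, 0, 0, 1, 0.0215, 0.0331, 0, 0, 0, 0, 1, 0.0215, 0.0331, 0, 0, 0, 0, 1, 0.0215, 0.0331, 0, 0, 0, 0, 1, 0.0215, 0.0331, 0, 0, 0, 0, 1, 0.0215, 0.0331, 0, 0, 0, 0, 1, 0.0215, 0.0331, 0, 0, 0, 0, 1])

```text
clock: 18.02
eef_pos: [0.6495, -0.1255, 0.3034]
tool_rot: [0.959, -0.283, 0.0, -0.0]
ft_force: [0.6, -0.2, -0.5]
grip_width: -0.0002
```

drive_tool(steps=[0, 0, 0, 0, 0, 0, 1, 0, 0, 0.02, 0, 0, 0, 1, 0, 0, 0.03, 0, 0, 0, 1, 0, 0, 0.03, 0, 0, 0, 1, 0, 0, 0.018, 0, 0, 0, 1, 0, 0, 0.01, 0, 0, 0, 1, 0, 0, 0, 0, 0, 0, 1, 0, 0, 0, 0, 0, 0, 1])

```text
clock: 18.68
eef_pos: [0.6503, -0.1227, 0.1954]
tool_rot: [0.959, -0.283, 0.0, -0.0]
ft_force: [0.6, 0.7, 0.3]
grip_width: 0.0004
```

drive_tool(steps=[0, 0, 0, 0, 0, 0, 1, 0, 0, 0, 0, 0, 0, 1, 0, 0, 0, 0, 0, 0, 1, 0, 0, 0, 0, 0, 0, 1])

```text
clock: 19.02
eef_pos: [0.6509, -0.1221, 0.1962]
tool_rot: [0.959, -0.282, 0.001, -0.0]
ft_force: [0.1, 0.1, -0.2]
grip_width: -0.0002
```

```bash
python3 to.py .6410 -.1396 .195 -32.8
```

```text
19.0167 [ 0.6509 -0.1221  0.1962] shift mm [ 1.15 20.03  1.22] turn deg [-0.05 -0.12  0.03] F [ 0.  -0.1  0.2]
```

drive_tool(steps=[0.001, 0.007, 0, 0, 0, 0, 1, 0, 0.005, 0, 0, 0, 0, 1, 0, 0.003, 0, 0, 0, 0, 1, 0, 0.002, 0, 0, 0, 0, 1, 0, 0, 0, 0, 0, 0, 1, 0, 0, 0, 0, 0, 0, 1, 0, 0, 0, 0, 0, 0, 1, 0, 0, 0, 0, 0, 0, 1])

```text
clock: 19.68
eef_pos: [0.642, -0.1368, 0.1948]
tool_rot: [0.959, -0.282, -0.0, -0.0]
ft_force: [0.0, -0.2, -0.8]
grip_width: 0.0002
```

```bash
python3 to.py .6410 -.1396 .195 -32.8
```

```text
19.6833 [ 0.642  -0.1368  0.1948] shift mm [ 0.67  2.91 -0.15] turn deg [-0.    0.    0.04] F [0.1 0.1 0.8]
```

drive_tool(steps=[0.0006, 0.001, 0, 0, 0, 0, 1, 0, 0.001, 0, 0, 0, 0, 1, 0, 0.0007, 0, 0, 0, 0, 1, 0, 0, 0, 0, 0, 0, 1, 0, 0, 0, 0, 0, 0, 1])

```text
clock: 20.1
eef_pos: [0.6412, -0.1393, 0.1949]
tool_rot: [0.959, -0.282, 0.0, -0.0]
ft_force: [1.0, 0.7, -1.0]
grip_width: -0.0001
```

```bash
python3 to.py .6410 -.1396 .195 -32.8
```

```text
20.1 [ 0.6412 -0.1393  0.1949] shift mm [ 0.04  0.35 -0.12] turn deg [-0.03 -0.    0.05] F [ 0.4 -1.2  1. ]
```

drive_tool(steps=[0, 0.0004, 0, 0, 0, 0, 1, 0, 0, 0, 0, 0, 0, 1, 0, 0, 0, 0, 0, 0, 1])

```text
clock: 20.35
eef_pos: [0.6408, -0.1398, 0.1949]
tool_rot: [0.959, -0.282, 0.0, -0.0]
ft_force: [0.3, 0.7, -0.6]
grip_width: 0.0001
```

```bash
python3 to.py .6410 -.1396 .195 -32.8
```

```text
20.35 [ 0.6408 -0.1398  0.1949] shift mm [ 0.07 -0.23 -0.12] turn deg [-0.01  0.    0.04] F [-0.2 -0.8  0.6]
```

drive_tool(steps=[0, -0.015, 0, 0, 0, 0, 1, 0, 0, -0.03, 0, 0, 0, 1, 0, 0, -0.04, 0, 0, 0, 1, 0, 0, -0.038, 0, 0, 0, 1, -0.0217, -0.0336, 0, 0, 0, 0, 1, -0.0217, -0.0336, 0, 0, 0, 0, 1, -0.0217, -0.0336, 0, 0, 0, 0, 1, -0.0217, -0.0336, 0, 0, 0, 0, 1])

```text
clock: 21.02
eef_pos: [0.6487, 0.0346, 0.3035]
tool_rot: [0.959, -0.283, 0.0, 0.0]
ft_force: [1.5, -0.0, -0.8]
grip_width: -0.0
```

drive_tool(steps=[-0.0217, -0.0336, 0, 0, 0, 0, 1, -0.0217, -0.0336, 0, 0, 0, 0, 1, -0.0217, -0.0336, 0, 0, 0, 0, 1, -0.0217, -0.0336, 0, 0, 0, 0, 1, 0, 0, 0, 0, 0, 0, 1, 0, 0, 0, 0, 0, 0, 1])

```text
clock: 21.52
eef_pos: [0.6478, 0.1964, 0.3024]
tool_rot: [0.96, -0.28, -0.0, 0.0]
ft_force: [0.2, -0.5, -1.0]
grip_width: -0.0001
```

```bash
python3 scmp.py c; python3 cmp.py top9; python3 to.py .65 -.12 .303 -32.8
```

```text
top0 88 -34.58 bright -34.91 0.0655
c_0 88 -34.88 bright -35.22 0.0655
c_1 87 -34.97 bright -35.19 0.0655
c_2 87 -34.78 bright -35.21 0.0655
c_3 86 -34.84 bright -35.23 0.0655
scene0 275 260.11 255.68 [ 0.6311 -0.1572  0.137 ] 0.0666 -33.65
sc 273 259.92 255.58 [ 0.6308 -0.1575  0.137 ] 0.0665 -34.03
top0 88 handle px 368.36 211.57 [ 0.6285 -0.1567  0.152 ] r 0.0641 phi -34.58 spoke phase 20.42
  rack caps mean 1285 [0.5171 0.0444 0.1089]
top9 88 handle px 368.55 211.59 [ 0.6285 -0.157   0.152 ] r 0.0643 phi -34.85 spoke phase 22.29
  rack caps mean 1290 [0.5097 0.065  0.1089]
21.8167 [0.6487 0.1911 0.3031] shift mm [1.7011e+02 2.6048e+02 1.8000e-01] turn deg [ 0.   -0.01 -0.11] F [-0.7 -0.  -0.3]
```

View pics/top9.png

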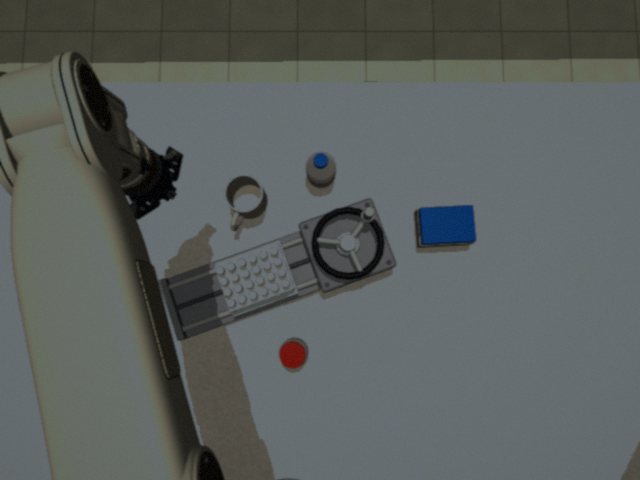

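The handle is back within about 0.3° of its start, at (368.5,211.6) against (368.4,211.6). Bottle, mug, jar and tip box look unmoved, and the arm is well clear. Handing in.

```bash
python3 -c "
from workcell import job_done
print(job_done())"
```

```text
the job is handed in; nothing more can be done
None
```

The hand wheel has been pushed clockwise through one turn, and the job was handed in at about 22 s of the 64 s allowed.

**How it was done:** I pushed the handle with the flat side of the shut fingers, about 2–3 N. The first 216° was one stroke. I then backed off, turned the tool half round to keep the last joint in range, and pushed on with the opposite face. The last few degrees were two small touches, each measured with the arm moved clear.

**Last checks:**
- **Handle angle:** it ended 0.3–0.4° (about 0.3 mm) past its starting place, by two top-view measures and one from the scene camera. That is about as fine as the cameras can tell.
- **Rack:** the tube caps moved about 21.9 mm along the track, against 22 mm expected.
- **Other objects:** bottle, tip box, jar and mug look unmoved in the before and after top views; I compared these by eye only.
- **Arm:** clear of everything and touching nothing.
- **Disagreement:** a rough check on the spokes' brightness read about 2° off the start. I ignored it because the arm's shadow had changed the lighting and three handle measures agreed with each other.

One slip on the way: a measuring script stopped with an error and had to be rerun; it moved nothing.

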